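Hang the second arm on the bench trim rack

TASK

Hook the loose steel arm into the free post of the bench rack, level with the arm already hanging on the other post, with both lugs through the slots. Then press it down until the spring catch locks it, without forcing it, and leave it hanging there; leave the other things on the bench where they are.

Things in the scene. Friction and masses are not known exactly. Their poses are not given: they have to be found in the camera images.
- bracket: The loose cantilever arm, white steel, about 0.45 kg. Origin on its underside, in the plane of its flat back face, mid-width; own +x points out of the back face (to the post), z up. Connector 40 mm wide (y), 92 high, to x = -38, closed on top by a flat lip. Box tube 25 wide, 30 high, to x = -181, then an end stop 45 high to x = -186. It stands upright on the tube's underside.
- bracket_lug (a point): Tip of the upper of two like lugs on the loose arm's back face: at x = 11, y = 0, z = 53 mm of the bracket, axes alike; the other is 50 mm lower. Each lug is 5 mm thick (y): a neck 10 mm high that reaches out 10.5 mm, and behind it, from 5.4 mm on, a hook hanging 25 mm below the neck's underside (z = 28 and 78), thickest at its tip (to x = 15.5 mm).
- bracket_grip (a point): A good place to grip the loose arm: on the box tube (25 mm wide), 88 mm from the back face, mid-width, 20 mm above the underside. Axes as the bracket's.
- bracket_lip (a point): Middle of the flat top lip (38 x 40 mm) of the loose arm's connector, 20 mm from the back face, 92 mm above the underside: the place to press down, close to the post, whose top stands 41 mm above the lip when the arm is home. Pressed far out on the tube the arm cocks and binds. Axes as the bracket's.
- rail: The rack's base rail, bolted down, grey, 80 x 400 x 20 mm (x, y, z), origin on the bench. Two slotted posts, tied in one frame, stand over it at y = +150 mm (free) and y = -150 mm (an arm hangs there). Their slotted faces lie in the plane x = 0 and look to the rail's -x. A hung arm's axes are parallel to the rail's. Posts: 40 x 40 mm channels, front wall 4 mm thick.
- post_foot (a point): On the rail's top, 20 mm above the bench, below the middle of the free post's slotted face; axes as the rail's. The frame stands on levelling screws that raise the post's foot 4 to 18 mm above this point; this is not measured, so find the slots by feel. The post is 215 mm tall. Its three teardrop slots are 38 mm high, 13 mm wide (8 mm at the foot), lower edges 60, 110, 160 mm above its foot.
- post_seat (a point): Where the bracket's origin comes when home in the upper two slots (necks on their lower edges, back on the face, level with the other arm) if the screws are at mid-range: 93 mm above post_foot, axes as the rail's; true height up to 7 mm off. The hooks pass the slots only 25 to 28 mm above home; lower, their tips stop the back 15.5 mm off the face; higher, the necks stop it 10.5 mm off.
- catch (a joint): Spring catch, a steel leaf in the free post behind its top slot, in m: 0 = sprung out (also before hooking). As the hooked arm is lowered, its upper hook meets the catch 16 to 22 mm above home and the arm stays hanging on it. Pressed on (10 to 16 N) it drives the catch back 2 to 5 mm, then drops home onto the slots' edges; the catch springs out to under 1 mm over the hook and locks it.
- spray_can: Bystander: spray can 64 mm across, 190 mm tall, origin under its centre.
- polish_tin: Bystander: round tin 80 mm across, 75 mm tall, origin under its centre.
- filler_cap: Bystander: bright metal filler cap 72 mm across, 45 mm tall, origin under its centre.
- screwdriver: Bystander: screwdriver lying on the bench, about 200 mm long.
Not all that is in view belongs to the job. Leave any pink, purple or yellow look-alike of the bracket alone.

How it is judged:
On the way:
1. both lugs are through the slots of the free post, the arm upright with its back face against the post, still above its seat (x of bracket in the frame of post_foot above -0.005 m and y of bracket in the frame of post_foot between -0.006 and 0.006 m and z of bracket in the frame of post_foot between 0.1015 and 0.131 m and angle between bracket's own z axis and vertical below 0.1 rad and angle between the x axis of bracket and the x axis of rail, either way round below 0.15 rad), for 0.1 s.
At the end, for the whole second after the job is handed in: The arm hangs free in the upper two slots of the free post, on their lower edges (underside 85 to 101.5 mm above post_foot), catch under 1.2 mm, within 6 mm of the post's middle, back face against it within 5 mm, upright within 0.08 rad, in line within 0.15 rad, at rest (x of bracket in the frame of post_foot above -0.005 m and y of bracket in the frame of post_foot between -0.006 and 0.006 m and z of bracket in the frame of post_foot between 0.085 and 0.1015 m and value of joint catch below 0.0012 m and angle between bracket's own z axis and vertical below 0.08 rad and angle between the x axis of bracket and the x axis of rail, either way round below 0.15 rad and linear speed of bracket below 0.01 m/s); the robot touches nothing.
It fails at once if the arm is forced: more than 120 N in all between it and the rack (about 60 N of pressing) (contact force between bracket and rail above 120 N).
It fails at once if a bystander is moved by more than 20 mm (distance of any of spray_can, polish_tin, filler_cap, screwdriver from where it was at the start of the episode above 0.02 m).
It also fails if it takes over 72 s, if anything falls off the work surface, if the arm or the gripper's body presses on something with over 40 N, if the wrist force passes 120 N, or if a joint passes its speed limit or range.

ROBOT

A 7-joint arm with a two-finger parallel gripper is mounted at the origin on the work surface. World frame = base frame: x ahead of the robot, y to its left, z up, the work surface at z = 0. Lengths are in m, angles in rad, forces in N, time in s.
With the tool pointing down it reaches from about 0.425 to 0.875 m from the base axis. Payload 9.9 kg.
Tool frame: the origin (TCP) lies midway between the tips of the shut fingers; the grasp point (between the pads) lies 19 mm behind it (bot.grip_point_offset is the distance from the TCP to the grasp point, in m); z points along the fingers, y is the line along which they close (so a half turn about z gives the same grasp; the last joint's range is limited). The gripper opens to 85 mm and grips with 20 to 120 N. Pads are 22 mm wide; open, the fingers measure 114 mm over their backs; the gripper's body (76 mm by 85 mm) begins 54 mm behind the grasp point. The pads swing forward as they close: fully open they stand 13 mm farther back than shut.
Start: joints at [1.213, 0.576, 0.025, 1.437, -0.015, 1.129, -0.057], TCP at [0.183, -0.65, 0.231] pointing down, gripper open.
Joint ranges: [-2.76, 2.76], [-0.34, 2.15], [-1.52, 1.57], [0.19, 2.46], [-1.09, 4.23], [0.17, 1.99], [-2.82, 2.82]. Speed limits (rad/s): [2.22, 2.22, 3.01, 3.01, 3.14, 3.14, 3.14].

INTERFACE

Orientations are given as a unit quaternion [w, x, y, z].
In Python, from station import bot gives the robot as it stands. Calls block until the motion is done:
- bot.move_to(position, orientation): joint-space move of the TCP to a pose.
- bot.servo_line(position, rotation=None, v=0.15): straight line of the TCP; rotation=None keeps the orientation; v is the mean speed in m/s.
- bot.move_j(angles): joint-space move.
- bot.set_gripper(opening, grasp_force=None): finger opening in m; grasp_force is the grip in N (None keeps the last); returns when the fingers have stopped.
- bot.wait(seconds).
- bot.ik(position, orientation): joint angles nearest the present ones, or None.
- bot.get_image(name): name is "scene" or "top" or "wrist"; returns a dict with "pixels" (480x640x3 uint8, red, green, blue), "K" (3x3 intrinsics, pixels), "R" (3x3) and "t" (3): a world point X has camera coordinates R X + t. Camera axes: x right, y down, z forward; pixel columns grow to the right and rows downward; lengths in m; the calibration is good to about 2 mm. A picture is of the moment at which its call begins. There is no depth.
A pose or a line that the arm cannot do raises bot.MotionError and nothing moves.
- bot.sign_off(): hands the job in; it is judged then, once.
Readings, each from a call of its own:
- bot.read_time(): time.
- bot.read_joint_pos(): joint angles.
- bot.read_joint_vel(): joint speeds.
- bot.read_joint_efforts(): joint torques, N m.
- bot.read_position(): TCP position.
- bot.read_tcp_rot(): TCP orientation.
- bot.read_ft_force(): force on the tool from outside, world axes, zero at the start.
- bot.read_ft_torque(): the same for the moment, N m.
- bot.read_gripper_width(): finger opening in m.
- bot.read_gripper_force(): force on a finger pad.
Only numpy, scipy, OpenCV 4.12 (cv2) and the standard library are available. Lean on these libraries where they do the work, as an engineer would, in place of code of your own. Each camera call takes 0.05 s, during which the arm holds its last target. There are 200 camera calls.

## Working session

There is one attempt and no reset: what is moved stays moved. The work goes in short steps, each a Python script; the robot and the scene stay as the last script left them, time stands still between calls to the robot, and variables do not carry over. Pictures are saved under pics/ and viewed, at most 10 in all, crops included, and the job is handed in when it is done.

```bash
mkdir -p pics; ls; python3 - <<'E'
from station import bot
import cv2,numpy as np
for n in ("scene","top"):
    d=bot.get_image(n); cv2.imwrite(f"pics/{n}0.png",d["pixels"][:,:,::-1]); np.savez(f"{n}0.npz",**d)
    print(n,d["K"].tolist(),d["R"].round(4).tolist(),d["t"].round(4).tolist())
print(bot.read_time(),bot.read_tcp_rot(),bot.grip_point_offset)
E
```

```text
pics
scene [[477.16104558007873, 0.0, 327.0982546553409], [0.0, 477.16104558007873, 240.51246749926696], [0.0, 0.0, 1.0]] [[-0.8268, 0.5625, 0.009], [0.4751, 0.7067, -0.5243], [-0.3012, -0.4292, -0.8515]] [0.4822, -0.1249, 1.1684]
top [[593.1693235620219, 0.0, 318.81195473786033], [0.0, 593.1693235620219, 228.42404049447316], [0.0, 0.0, 1.0]] [[0.0136, -0.9999, -0.0014], [-0.9866, -0.0132, -0.1626], [0.1626, 0.0036, -0.9867]] [-0.1089, 0.5403, 1.2038]
0.1 [-7.33300093e-04  9.90641531e-01  1.36487367e-01 -1.36151678e-04] 0.0187
```

View pics/scene0.png

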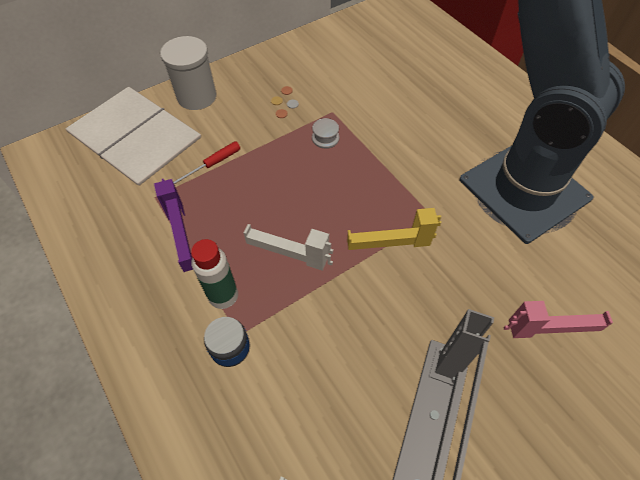

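View pics/top0.png

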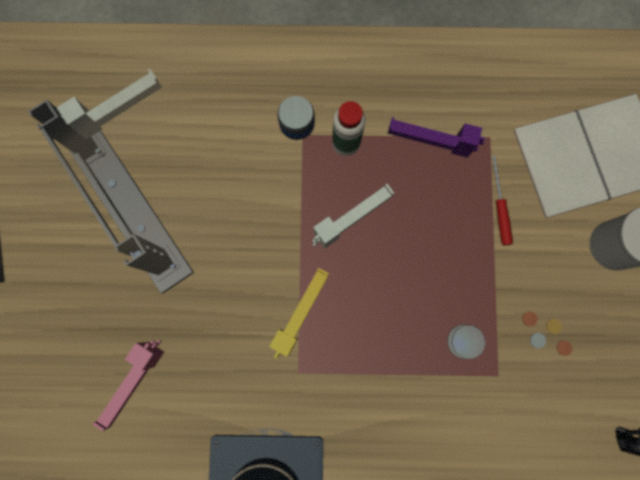

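The scene view shows the white bracket at about (290,247), with lugs towards (330,255), and the free post at (465,345). In the top view the bracket is at (355,215), the free post at (145,255) and the hung arm at (110,100). The bracket is already nearly parallel to the hung arm. Next I zoom in on the rack.

```bash
python3 - <<'E'
import cv2,numpy as np
t=cv2.imread("pics/top0.png");s=cv2.imread("pics/scene0.png")
cv2.imwrite("pics/topc.png",cv2.resize(t[90:300,25:215],None,fx=2.8,fy=2.8,interpolation=cv2.INTER_CUBIC))
a=cv2.resize(s[300:480,385:525],None,fx=3.2,fy=3.2,interpolation=cv2.INTER_CUBIC)
cv2.imwrite("pics/scc.png",a)
E
```

```text
(no output)
```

View pics/topc.png

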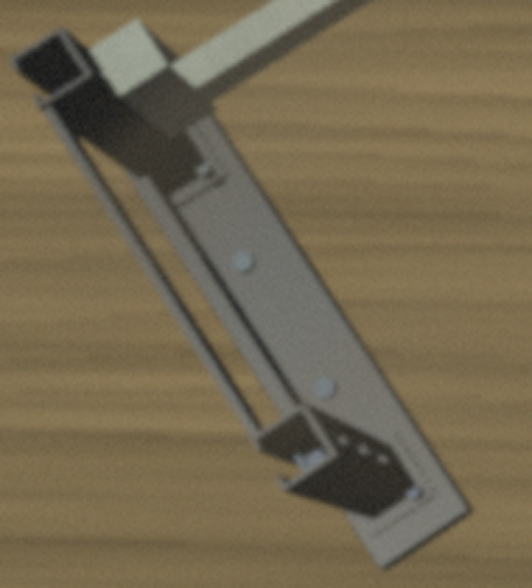

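View pics/scc.png

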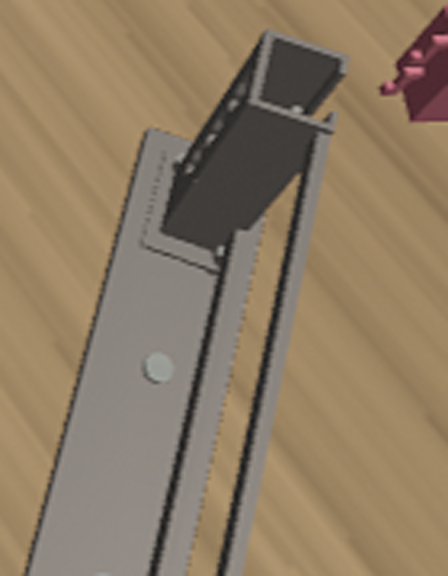

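```bash
cat > vis.py <<'E'
import cv2,numpy as np
from scipy.optimize import least_squares,minimize
def proj(d,X):
    c=np.atleast_2d(X)@d["R"].T+d["t"]; p=c@d["K"].T; return p[:,:2]/p[:,2:]
def pose(X,x,y,z,a):
    c,s=np.cos(a),np.sin(a); X=np.atleast_2d(X); return np.c_[c*X[:,0]-s*X[:,1]+x,s*X[:,0]+c*X[:,1]+y,X[:,2]+z]
def box(a,b): return np.array([[x,y,z] for x in (a[0],b[0]) for y in (a[1],b[1]) for z in (a[2],b[2])])/1000
BR=[box((-38,-20,0),(0,20,92)),box((-181,-12.5,0),(0,12.5,30)),box((-186,-12.5,0),(-181,12.5,45)),
    box((0,-2.5,28),(10,2.5,63)),box((0,-2.5,78),(10,2.5,88))]
BR[3]=box((0,-2.5,28),(10.5,2.5,38)); BR+= [box((5.4,-2.5,3),(13,2.5,38)),box((5.4,-2.5,53),(13,2.5,88))]
def render(d,p,S=4):
    m=np.zeros((480*S,640*S),np.uint8)
    for b in BR:
        q=((proj(d,pose(b,*p))+.5)*S*16).astype(np.int32)
        cv2.fillConvexPoly(m,cv2.convexHull(q),1,shift=4)
    return cv2.resize(m.astype(np.float32),(640,480),interpolation=cv2.INTER_AREA)
E
cat > m1.py <<'E'
from vis import *
T=np.load("top0.npz");S=np.load("scene0.npz")
c=lambda u,v:(u/2.8+25,v/2.8+90); e=lambda u,v:(u/3.2+385,v/3.2+300)
def res(p):
    x,y,a,h=p; P=lambda X:pose(np.array(X)/1000,x,y,0,a); r=[];H=h*1000
    for d,obs in ((T,[((-40,200,20),c(470,510)),((40,200,20),c(385,568)),((0,130,H),c(305,405)),((0,170,H),c(338,459))]),
                  (S,[((-40,200,20),e(148,128)),((0,130,H),e(250,102)),((0,170,H),e(268,32)),((40,170,H),e(346,60))])):
        for X,o in obs: r+=list(proj(d,P(X))[0]-o)
    for d,o in ((T,c(212,115)),(S,e(28,575))):
        A,B=proj(d,P([(-40,200,20),(-40,-200,20)])); n=(B-A)[::-1]*[1,-1]; r.append((np.array(o)-A)@n/np.linalg.norm(n))
    return np.array(r)
s=least_squares(res,[.45,.3,2.1,.245]);print("rail x y yaw posttop",s.x,"\n",res(s.x).round(1))
ms=[]
for d,(u0,u1,v0,v1) in ((T,(303,402,178,255)),(S,(238,345,215,275))):
    h=cv2.cvtColor(d["pixels"],cv2.COLOR_RGB2HSV); m=np.zeros((480,640),np.float32)
    sub=h[v0:v1,u0:u1,1]; t,_=cv2.threshold(np.ascontiguousarray(sub),0,1,cv2.THRESH_OTSU); m[v0:v1,u0:u1]=sub<t; ms.append(m); print(t,m.sum())
f=lambda p:sum(1-np.minimum(m,render(d,p)).sum()/np.maximum(m,render(d,p)).sum() for d,m in zip((T,S),ms))
best=None
for a in (2.1,2.25):
    r=minimize(f,[.55,-.0,0,a],method="Nelder-Mead",options=dict(initial_simplex=np.array([.53,-.0,.0,a])+np.vstack([np.zeros(4),np.diag([.04,.04,.02,.15])]),maxiter=250))
    print(r.x,r.fun)
    if best is None or r.fun<best.fun: best=r
np.savez("est.npz",rail=s.x,br=best.x)
v=[]
for d,(u0,u1,v0,v1) in ((T,(303,402,178,255)),(S,(238,345,205,280))):
    i=d["pixels"][:,:,::-1].copy(); i=cv2.resize(i[v0:v1,u0:u1],(600,290)); k=cv2.resize(render(d,best.x)[v0:v1,u0:u1],(600,290))
    cs,_=cv2.findContours((k>.5).astype(np.uint8),0,1); cv2.drawContours(i,cs,-1,(0,255,0),1); v.append(i)
cv2.imwrite("pics/fit.png",np.vstack(v))
E
python3 m1.py
```

```text
rail x y yaw posttop [0.59048031 0.30741627 2.22181036 0.23757834] 
 [ 4.8 -3.4  3.9 -1.6 -2.4  4.  -1.6  2.8 -7.2 -3.7  3.1  3.6  1.9  2.2
  3.3  1.1 -0.5  3.7]
59.0 1488.0
67.0 1915.0
[ 0.52093536 -0.10074213  0.00576366  2.20365552] 0.10696083307266235
[0.53 0.   0.   2.25] 2.0
```

View pics/fit.png

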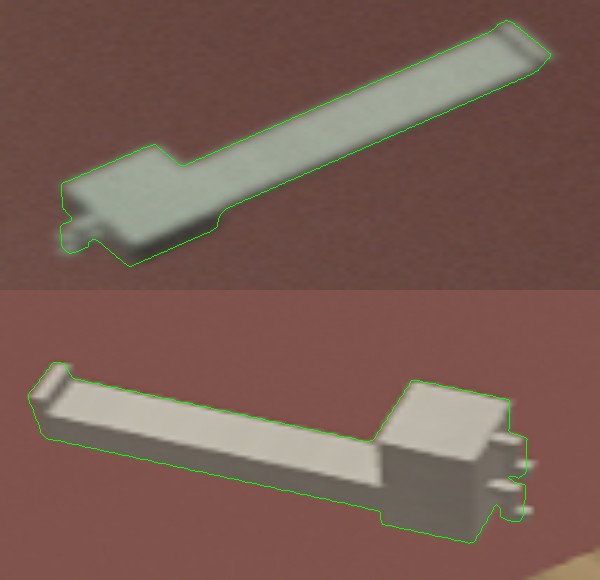

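The bracket fit is tight in both views. The rail model does not fit, with residuals of 4–7 px, so I back-project its individual points.

```bash
python3 - <<'E'
from vis import *
T=np.load("top0.npz");S=np.load("scene0.npz")
c=lambda u,v:(u/2.8+25,v/2.8+90); e=lambda u,v:(u/3.2+385,v/3.2+300)
def bp(d,o,z):
    C=-d["R"].T@d["t"]; r=d["R"].T@np.linalg.inv(d["K"])@np.array([*o,1]); return (C+r*(z-C[2])/r[2]).round(4)
print("T front corner",bp(T,c(470,510),.02),"back corner",bp(T,c(385,568),.02),"front edge",bp(T,c(212,115),.02))
print("S front corner",bp(S,e(148,128),.02),"front edge",bp(S,e(28,575),.02))
def tri(a,b):
    P=[np.array(d["K"])@np.c_[d["R"],d["t"]] for d in (T,S)]
    q=cv2.triangulatePoints(P[0],P[1],np.array(a,float),np.array(b,float)).ravel(); return (q[:3]/q[3]).round(4)
for n,a,b in (("-y front",c(305,405),e(250,102)),("+y front",c(338,459),e(268,32)),("+y back",c(285,488),e(346,60)),("-y back",c(258,440),e(330,130))): print(n,tri(a,b))
print(tri(c(470,510),e(148,128)))
E
```

```text
T front corner [0.4482 0.1642 0.02  ] back corner [0.4037 0.2261 0.02  ] front edge [0.7569 0.3825 0.02  ]
S front corner [0.4488 0.1683 0.02  ] front edge [0.6648 0.3214 0.02  ]
-y front [0.4924 0.2224 0.2475]
+y front [0.4591 0.2005 0.244 ]
+y back [0.44   0.232  0.2467]
-y back [0.47   0.2521 0.244 ]
[0.448  0.1662 0.0149]
```

The rail slab is offset in x relative to the face plane, so I refit with that offset free.

```bash
sed -e 's/x,y,a,h=p;/x,y,a,h,f=p;f*=1000;/' -e 's/(-40,200,20)/(f,200,20)/g; s/(40,200,20)/(f+80,200,20)/; s/(-40,-200,20)/(f,-200,20)/; s/,.245\])/,.245,-.02])/' m1.py | sed '/^ms=/,$d' > m2.py; cat >> m2.py <<'E'
x,y,a,h,f=s.x
pf=pose([0,.15,.02],x,y,0,a)[0]; print("foot",pf)
b=dict(np.load("est.npz")); np.savez("est.npz",br=b["br"],foot=[*pf,a,h])
E
python3 m2.py
python3 - <<'E'
from station import bot
import numpy as np
from scipy.spatial.transform import Rotation as R
e=np.load("est.npz");b=e["br"]
def q(a): # tool down, tool y along bracket y
    M=np.array([[np.cos(a),np.sin(a),0],[np.sin(a),-np.cos(a),0],[0,0,-1]]); x=R.from_matrix(M).as_quat(); return [x[3],*x[:3]]
for a in (b[3],b[3]+np.pi):
  for nm,p in (("grip",[b[0]-.088*np.cos(b[3]),b[1]-.088*np.sin(b[3]),.02]),("seat",[e["foot"][0]-.1*np.cos(b[3]),e["foot"][1]-.1*np.sin(b[3]),.16])):
    print(nm,np.round(p,3),bot.ik(p,q(a)))
E
```

```text
rail x y yaw posttop [ 0.59814662  0.29907292  2.19109755  0.24510063 -0.02233441] 
 [-0.2 -0.1 -1.8  0.8 -0.6  0.5 -0.3 -0.2 -1.1 -1.6 -0.6  1.  -0.9 -0.3
  0.7 -0.6 -1.   1.1]
foot [0.47609111 0.21188088 0.02      ]
grip [ 0.573 -0.172  0.02 ] [ 0.50593281  0.74870292 -0.47065821  1.8446416   0.51832717  0.67263064
  0.36239677]
seat [0.535 0.131 0.16 ] [ 0.21929316  0.57662379 -0.84016485  1.84219859  0.51943668  0.95788688
 -0.21774984]
grip [ 0.573 -0.172  0.02 ] [ 0.0489833   0.73615764  0.26379711  1.86233427 -0.32276193  0.58472652
 -1.99022739]
seat [0.535 0.131 0.16 ] [-0.88061297  0.63935516  0.91242085  1.88031689 -0.62573445  0.93706421
 -2.18124603]
```

```bash
cat > rb.py <<'E'
from station import bot
import numpy as np
from scipy.spatial.transform import Rotation as R
from vis import *
E=np.load("est.npz"); BRP=E["br"]; FX,FY,FZ,YAW,H=E["foot"]
def q(a):
    M=np.array([[np.cos(a),np.sin(a),0],[np.sin(a),-np.cos(a),0],[0,0,-1]]); x=R.from_matrix(M).as_quat(); return [x[3],*x[:3]]
def ft(): return np.round(bot.read_ft_force(),1)
def save(n):
    d=bot.get_image(n.split("_")[0]); cv2.imwrite(f"pics/{n}.png",d["pixels"][:,:,::-1]); np.savez(f"{n}.npz",**d); return d
E
python3 - <<'E'
from rb import *
a=BRP[3]; g=np.array([BRP[0]-.088*np.cos(a),BRP[1]-.088*np.sin(a),0])
bot.move_to(g+[0,0,.15],q(a)); print(bot.read_time(),ft())
bot.servo_line(g+[0,0,.03],v=.12); bot.servo_line(g+[0,0,.005],v=.04); print(ft(),bot.read_position())
bot.set_gripper(0.015,70); print(bot.read_gripper_width(),bot.read_gripper_force(),ft(),bot.read_position())
bot.servo_line(g+[0,0,.12],v=.1); print(bot.read_time(),ft(),bot.read_gripper_width())
save("wrist_1")
E
```

```text
2.325 [-0.2  0.1 -0.2]
[0.7 0.4 1.2] [ 0.57306336 -0.17161219  0.0049894 ]
0.02378843439722188 70.36485314369202 [-1.6  0.2  5.2] [ 0.57301817 -0.1718281   0.00534157]
6.1333 [ 1.   0.2 -4.8] 0.023795169070765808
```

View pics/wrist_1.png

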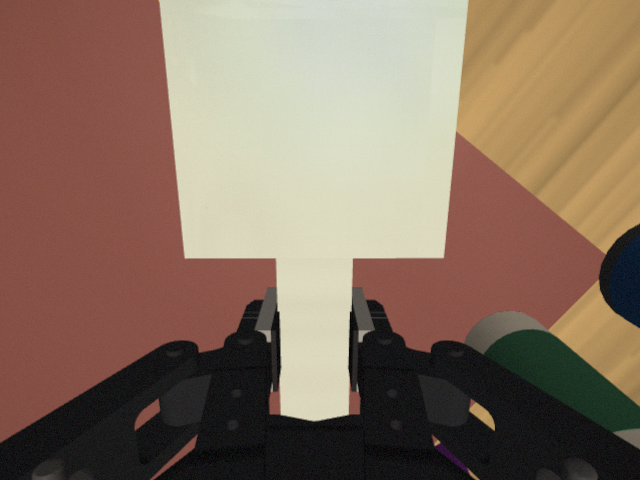

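The bracket is held squarely. The near lip corners are at (185,258) and (444,258), and the tube is centred at column 314. I compute its pose in the hand, then move to the pre-insertion pose in front of the post.

```bash
cat >> rb.py <<'E'
def bp(d,o,z):
    C=-d["R"].T@d["t"]; r=d["R"].T@np.linalg.inv(d["K"])@np.array([*o,1]); return C+r*(z-C[2])/r[2]
E
python3 - <<'E'
from rb import *
d=np.load("wrist_1.npz"); d={k:d[k] for k in d}
c=-d["R"].T@d["t"]; print("f",d["K"][0,0],"cam",c.round(4))
p=bot.read_position()
for z in (.207,.2015,.213):
    A,B=bp(d,(185,258),z),bp(d,(444,258),z); C,D=bp(d,(160,0),z),bp(d,(467,0),z)
    m=(A+B)/2; v=B-A; yw=np.arctan2(v[1],v[0]); print(z,"width",np.linalg.norm(v).round(4),"far width",np.linalg.norm(D-C).round(4),"yaw",yw+np.pi/2,yw-np.pi/2,BRP[3])
    a=BRP[3];ux=np.array([np.cos(a),np.sin(a)]);uy=np.array([-ux[1],ux[0]]);r=(m-p)[:2]
    print("edge in tool fwd",(r@ux).round(4),"lat",(r@uy).round(4))
E
```

```text
f 382.04456953810643 cam [ 0.5312 -0.1165  0.2619]
0.207 width 0.0392 far width 0.0389 yaw 2.2050212659287327 -0.9365713876610603 2.20365551632498
edge in tool fwd 0.0507 lat 0.0008
0.2015 width 0.0431 far width 0.0428 yaw 2.2050212659287327 -0.9365713876610602 2.20365551632498
edge in tool fwd 0.0489 lat 0.0008
0.213 width 0.0349 far width 0.0347 yaw 2.2050212659287323 -0.9365713876610609 2.20365551632498
edge in tool fwd 0.0527 lat 0.0007
```

```bash
cat >> rb.py <<'E'
UX=np.array([np.cos(YAW),np.sin(YAW),0]); UY=np.array([-UX[1],UX[0],0]); UZ=np.array([0,0,1.]); FOOT=np.array([FX,FY,FZ])
def tcp(x,y,z,fwd=.0884,lat=.0): # TCP for bracket origin at x,y,z in foot frame
    return FOOT+UX*(x-fwd)+UY*(y-lat)+UZ*(z+.0055)
E
python3 - <<'E'
from rb import *
p=bot.read_position()
bot.servo_line([p[0],p[1],.30],v=.25)
for i,y in enumerate((.11,-.11)):
    P=tcp(-.06,y,.2745)
    if i==0: bot.move_to(P,q(YAW))
    else: bot.servo_line(P,v=.15)
    bot.wait(.2); save(f"wrist_p{i}"); print(bot.read_time(),bot.read_position(),P)
a,b=[cv2.imread(f"pics/wrist_p{i}.png")[0:300] for i in (0,1)]
cv2.imwrite("pics/pp.png",np.vstack([a,b]))
E
```

```text
8.1917 [0.47321251 0.02639131 0.29966855] [0.47284573 0.02718646 0.3       ]
10.0583 [0.65177183 0.15469858 0.30028969] [0.65186048 0.15506813 0.3       ]
```

View pics/pp.png

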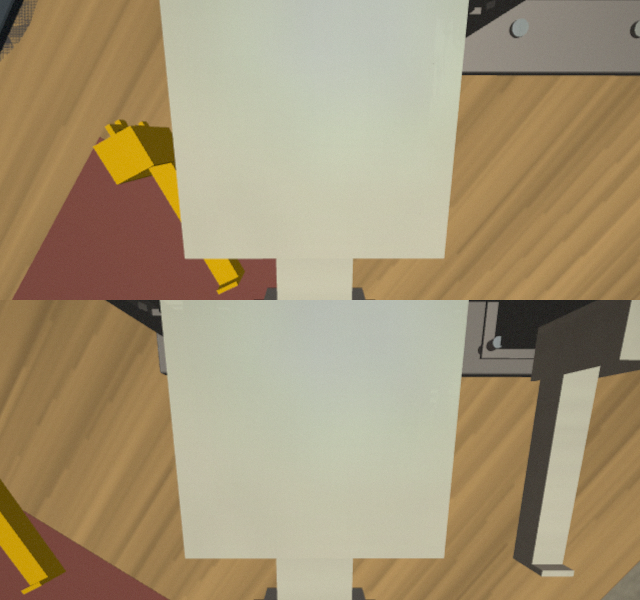

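The camera pitches backward, so the post top falls just above the frame. I move forward 70 mm and up, staying above the post top, and look again from both sides. The projection tells me where to expect it.

```bash
python3 - <<'E'
from rb import *
for i,y in enumerate((-.11,.11)):
    P=tcp(.01,y,.3045)
    bot.servo_line(P,v=.15)
    bot.wait(.2); d=save(f"wrist_r{i}"); print(bot.read_time(),bot.read_position())
    X=[FOOT+UX*a+UY*b+UZ*(H-.02) for a in (0,.04) for b in (-.02,.02)]; print(proj(d,np.array(X)).round(0).tolist())
a,b=[cv2.imread(f"pics/wrist_r{i}.png")[0:300] for i in (0,1)]
cv2.imwrite("pics/rr.png",np.vstack([a,b]))
E
```

```text
10.9667 [0.61165142 0.21093522 0.32937709]
[[157.0, 113.0], [86.0, 113.0], [148.0, 34.0], [74.0, 34.0]]
12.8333 [0.43234127 0.08440344 0.32986947]
[[545.0, 116.0], [474.0, 116.0], [557.0, 38.0], [483.0, 38.0]]
```

View pics/rr.png

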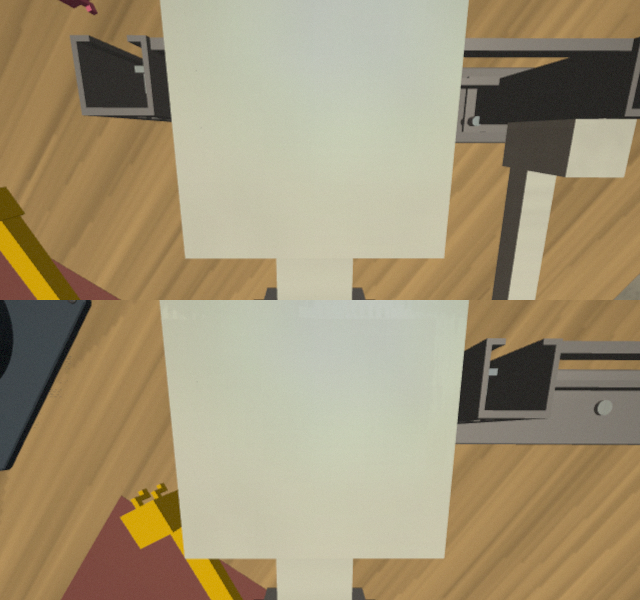

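```bash
python3 - <<'E'
import cv2,numpy as np
a=cv2.imread("pics/wrist_r0.png")[25:125,65:175]; b=cv2.imread("pics/wrist_r1.png")[25:125,460:570]
f=lambda i:cv2.resize(i,(396,360),interpolation=cv2.INTER_NEAREST)
cv2.imwrite("pics/zz.png",np.hstack([f(a),f(b)]))
E
```

```text
(no output)
```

View pics/zz.png

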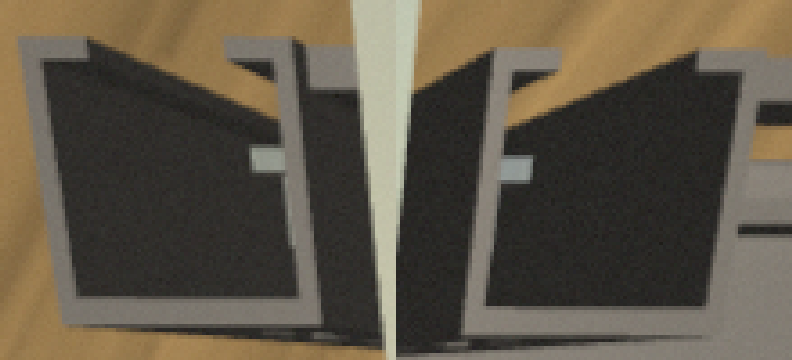

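Zoomed front-wall corners of the post top: view r0 (82.5,115.5)–(154.4,115.3), view r1 (478.6,118)–(551.5,118). The back corners in r0 are (69.7,35.3) and (146.5,36). I triangulate these in the hand-camera frame.

```bash
python3 - <<'E'
from rb import *
D=[dict(np.load(f"wrist_r{i}.npz")) for i in (0,1)]
Pm=[d["K"]@np.c_[d["R"],d["t"]] for d in D]
def tri(a,b):
    h=cv2.triangulatePoints(Pm[0],Pm[1],np.array(a,float),np.array(b,float)).ravel(); return h[:3]/h[3]
fr=lambda X:(np.array([(X-FOOT)@UX,(X-FOOT)@UY,X[2]])*1000).round(2)
A=tri((82.5,115.5),(478.6,118));B=tri((154.4,115.3),(551.5,118)); C=tri((69.7,35.3),((490-396)/3.6+460,48/3.6+25))
print("front +y",fr(A),"front -y",fr(B),"mid",fr((A+B)/2),"back+y",fr(C)); v=A-B; print("yaw",np.arctan2(v[1],v[0])-np.pi/2, np.arctan2(v[1],v[0])+1.5*np.pi,YAW)
for i,d in enumerate(D): # bracket lip in same camera
    m=(bp(d,(185,258),.3299+.086)+bp(d,(444,258),.3299+.086))/2; print(fr(m))
print(fr(bot.read_position()))
E
```

```text
front +y [ -1.5   19.34 249.82] front -y [ -1.46 -20.73 250.48] mid [ -1.48  -0.69 250.15] back+y [ 38.65  19.82 249.07]
yaw -4.091217469770139 2.1919678374094476 2.191097553379936
[ -29.37 -109.07  415.9 ]
[-28.1  110.45 415.9 ]
[-78.3  109.7  329.87]
```

```bash
cat >> rb.py <<'E'
FOOT=FOOT+UX*-.0015+UY*-.0015   # hand-camera correction (post and lateral offset in grip)
def br(): # bracket origin in foot frame, mm
    p=np.array(bot.read_position())-FOOT; return (np.array([p@UX+.0882,p@UY,p[2]-.0055])*1000).round(1)
def loc(f0): f=np.array(bot.read_ft_force())-f0; return np.array([f@UX,f@UY,f[2]]).round(1)
def guarded(P0,dirn,dist,lim,step=.001,v=.02,f0=0,axis=None):
    n=int(round(dist/step))
    for i in range(1,n+1):
        bot.servo_line(P0+dirn*step*i,v=v)
        f=loc(f0)
        if np.abs(f).max()>lim: break
    return i,f
E
python3 - <<'E'
from rb import *
Z=.1235
bot.servo_line(tcp(-.06,.11,.3045,.0882),v=.2); bot.servo_line(tcp(-.06,0,.3045,.0882),q(YAW-.0014),v=.2)
bot.servo_line(tcp(-.06,0,Z,.0882),v=.15); bot.servo_line(tcp(-.022,0,Z,.0882),v=.08); bot.wait(.3)
f0=np.array(bot.read_ft_force()); np.save("f0.npy",f0); print(bot.read_time(),br(),f0.round(1))
n,f=guarded(tcp(-.022,0,Z,.0882),UX,.023,8,f0=f0); print(n,f,br(),bot.read_time(),np.round(bot.read_ft_torque(),2))
E
```

```text
16.325 [-2.240e+01  1.000e-01  1.234e+02] [ 0.1  0.2 -4.7]
23 [-5.   0.6  0.2] [2.000e-01 1.000e-01 1.235e+02] 22.075 [-0.78 -0.57 -0.13]
```

Both lugs passed at the first try, at x ≈ 0 with 5 N of contact. Next I lower the arm gently onto the catch.

```bash
python3 - <<'E'
from rb import *
f0=np.load("f0.npy")
P=tcp(-.0002,0,.1235,.0882); bot.servo_line(P,v=.02); print(loc(f0))
for i in range(1,12):
    bot.servo_line(P-UZ*.001*i,v=.02); f=loc(f0); print(br(),f)
    if f[2]>4.5 or np.abs(f).max()>12: break
print(bot.read_time())
E
```

```text
[-0.9  0.3 -0.3]
[ 1.000e-01 -0.000e+00  1.224e+02] [-0.6  0.2 -0.2]
[-0.000e+00  1.000e-01  1.214e+02] [1.  0.4 1.1]
[-2.000e-01  1.000e-01  1.204e+02] [-0.5  0.9  0.3]
[ -0.2   0.  119.4] [-0.6 -0.6 -0.2]
[ -0.2   0.  118.4] [-0.   0.1 -0.9]
[ -0.3  -0.  117.5] [-0.6 -0.   0.5]
[-4.000e-01 -1.000e-01  1.166e+02] [-2.  -0.5  1.3]
[-5.000e-01 -1.000e-01  1.156e+02] [-2.8  0.4  2.2]
[-5.000e-01 -1.000e-01  1.146e+02] [-4.4  0.2  3.1]
[-6.000e-01 -1.000e-01  1.136e+02] [-4.9 -0.3  5.5]
24.825
```

```bash
python3 - <<'E'
from rb import *
bot.set_gripper(.05); bot.wait(.3)
p=np.array(bot.read_position()); bot.servo_line(p+UZ*.19,v=.2)
bot.set_gripper(0.0,40)
L=FOOT+UX*-.021+UY*.0008; T=lambda z:np.array([L[0],L[1],z])
bot.servo_line(T(p[2]+.19),v=.15); bot.servo_line(T(.245),v=.12); bot.wait(.3)
f0=np.array(bot.read_ft_force()); np.save("f1.npy",f0); print(bot.read_time(),bot.read_gripper_width(),f0.round(1),np.linalg.norm(bot.read_position()-T(.245)).round(4))
for i in range(1,45):
    bot.servo_line(T(.245-.001*i),v=.03); f=loc(f0); 
    if np.abs(f).max()>1: print(round(bot.read_position()[2],4),f)
    if np.abs(f).max()>30: break
print(bot.read_time()); save("scene_2")
E
```

```text
28.8833 6.068146930165573e-05 [-0.8 -0.1 -0.1] 0.0005
0.2429 [-0.9 -1.4 -0.3]
0.2399 [ 0.5 -1.6  1.3]
0.2389 [-1.1 -1.5 -0.8]
0.2339 [-0.2 -1.1 -0.1]
0.2319 [-1.  -1.1  0.4]
0.2299 [-0.2 -1.3 -0.5]
0.2289 [-0.7 -1.2 -0.4]
0.2269 [-0.3 -1.1  0.2]
0.2255 [-0.4  0.   5.9]
0.2248 [-0.9  1.   7.9]
0.224 [-0.9 -0.2  9. ]
0.2232 [-0.4 -1.1 10.5]
0.2223 [-0.2 -0.1 10.3]
0.2208 [-0.1 -1.9  4.5]
0.2194 [ 0.  -1.7  4.3]
0.2182 [ 1.1 -1.8  3.7]
0.2171 [ 0.9 -1.3  4. ]
0.2161 [ 1.5 -2.   4.2]
0.2151 [ 2.9 -1.4  4.5]
0.2141 [ 2.7 -1.7  5.7]
0.213 [ 2.7 -1.   5.5]
0.2121 [ 1.9 -2.5  4.9]
0.2111 [ 3.  -1.6  5.2]
0.2082 [-1.   0.3  4.1]
0.208 [-0.8  2.8 12.6]
0.2077 [-1.6  5.5 21.1]
0.2076 [-0.3  8.2 30.8]
38.8833
```

The force trace shows the catch yielding at 10.5 N, then sliding, then a firm stop at lip z ≈ 0.208 (0.209 predicted). I retreat and check.

```bash
python3 - <<'E'
from rb import *
p=np.array(bot.read_position()); bot.servo_line(p+UZ*.15,v=.15); bot.servo_line(p+UZ*.15-UX*.25,v=.2); bot.wait(.5)
d=save("scene_3"); t=save("top_3"); print(bot.read_time(),ft())
a=cv2.resize(d["pixels"][270:450,360:530,::-1],None,fx=2.3,fy=2.3); b=cv2.resize(t["pixels"][90:300,40:240,::-1],None,fx=1.97,fy=1.97)
b=b[:414,:]; b=cv2.copyMakeBorder(b,0,414-b.shape[0],0,0,0)
cv2.imwrite("pics/fin.png",np.hstack([a,b])[:, :800])
E
```

```text
42.1 [ 0.1 -0.2  0.4]
```

View pics/fin.png

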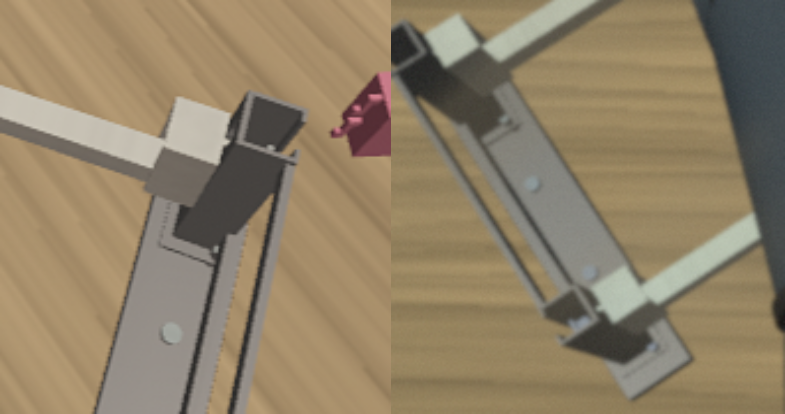

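In both views the arm hangs flush on the free post (lip at (195,130) in the left crop). It is parallel to the other arm, and the robot is clear.

```bash
python3 -c "
from station import bot
print(bot.sign_off())"
```

```text
the job is handed in; nothing more can be done
None
```

I hooked the loose arm into the upper two slots of the free post and pressed it home past the catch with at most about 31 N. I handed the job in at about 42 s with the robot clear; the catch locking is judged from the force trace and final pictures, not read directly.

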